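# Screw down the loaded herb press

## Robot

A 6-joint arm with a two-finger parallel gripper is mounted at the origin on the work surface. World frame = base frame: x ahead of the robot, y to its left, z up, the work surface at z = 0. Lengths are in m, angles in rad, forces in N, time in s.
With the tool pointing down it reaches from about 0.375 to 0.925 m from the base axis. Payload 5.7 kg.
Tool frame: the origin (TCP) lies midway between the tips of the shut fingers; the grasp point (between the pads) lies 19 mm behind it; z points along the fingers, y is the line along which they close (so a half turn about z gives the same grasp; the last joint's range is limited). The gripper opens to 85 mm and grips with 20 to 120 N. Pads are 22 mm wide; open, the fingers measure 114 mm over their backs; the gripper's body (76 mm by 85 mm) begins 54 mm behind the grasp point. The pads swing forward as they close: fully open they stand 13 mm farther back than shut.
Start: joints at [-1.431, 0.359, 1.51, -0, 1.272, -0.115], TCP at [0.151, -0.581, 0.231] pointing down, gripper open.
Joint ranges: [-2.97, 2.97], [-1.01, 2.36], [0.21, 2.38], [-0.96, 4.11], [0.2, 2.71], [-2.98, 2.98]. Speed limits (rad/s): [2.39, 2.39, 3.14, 3.14, 3.14, 3.14].

## Interface

Orientations are given as [roll, pitch, yaw] about the fixed x, y, z axes, in that order (R = Rz(yaw) Ry(pitch) Rx(roll)).
In Python, from bench import arm gives the robot as it stands. The module is installed in compiled form; this text tells all that it offers.
- The arm moves only by the tool drive_tool, never from a script. Its arguments are lists of equal length, an entry for each row: "travel": the shift along the tool's x, y, z in m, a list of three; "angular": the turn, a rotation vector about the tool's x, y, z in degrees, a list of three. In form: {"travel": [[dx, dy, dz], ...], "angular": [[ax, ay, az], ...]}. A call has 1 to 10 rows; each row shifts and turns the commanded pose from where the row before left it, along the tool's axes as they then stand; what a row does not reach is not made up. A row lasts 1/12 s, in which the tool goes at most 41.7 mm and 7.16 degrees, less where a joint would pass 70% of its speed; a pose out of reach is approached as far as the arm can. A call with a gripper value outside its range is refused whole. "claw" is the opening, from 0 (shut) to 1 (fully open), set as the call begins (left out, the last holds). The fingers move at their own pace and stop on an object; "newtons" is the grip in N (left out, the last holds). Time passes only in rows, so rows that do not move let the fingers close. It gives the time, the measured TCP pose, the force, the opening and the grip force at its end, in the units of the state.
- arm.state(): the state, without advancing time (a new reading comes with each control period).
- arm.grab_frame(name): name is "scene" or "top"; returns a dict with "img" (420x560x3 uint8, red, green, blue), "z_map" (420x560 float32, m along the optical axis (not along the pixel's ray), 0 where there is no reading), "fov_y" (degrees; the focal length in pixels is half the picture's height over the tangent of half this angle, whatever the lens; pixels are square), "cx", "cy" (the principal point, pixels), "extrinsics" (4x4, takes a point from camera to world coordinates). Camera axes: x right, y down, z forward; pixel columns grow to the right and rows downward; lengths in m; the calibration is good to about 2 mm. A picture is of the moment at which its call begins.
- arm.finish_job(): hands the job in; it is judged then, once.
The state is a dict: "clock": time; "joint_positions": joint angles; "joint_velocities": joint speeds; "joint_efforts": joint torques, N m; "eef_pos": TCP position; "orientation": TCP orientation; "contact_force": force on the tool from outside, world axes, zero at the start; "wrist_torque": the same for the moment, N m; "grip_width": finger opening in m; "grip_force": force on a finger pad.
Only numpy, scipy, OpenCV 4.12 (cv2) and the standard library are available. Lean on these libraries where they do the work, as an engineer would, in place of code of your own. Each camera call takes 0.05 s, during which the arm holds its last target. There are 200 camera calls.

## Task

Two small screw presses stand on the dispensary counter. Close the one that has the pot with the wooden disc under its platen: wind its T-handle clockwise, about one full turn (half a turn on one end of the bar, then half a turn on the other, is the easy way), until the platen sits down on the wooden disc and the screw stops. Leave the T-handle of the empty press as it is.

Things in the scene. Friction and masses are not known exactly. Their poses are not given: they have to be found in the camera images.
- loaded_press_tbar (a joint): T-handle of the press with the pot (aluminium, 100 mm across; pale wooden disc on it, top at 100 mm height). 0 = open, grows clockwise seen from above; firm stop at 6.4 rad, where the dark platen meets the disc. Starts at 0 to 1.2. Turns with 0.1 N m (2 N at 50 mm), stays where left. Bar and platen sink 20 mm per turn (3.2 mm per rad).
- loaded_press_hub (a point): Centre of that T-handle, on the screw axis at the bar's mid height (236 mm up when open, 215 mm at the stop). x lies along the bar, z up. Bar: level steel rod 12 mm thick, 22 mm black balls centred 78 mm either side; hub 28 mm across, 24 mm high. Nothing is higher on the press; crossbeam 36 x 180 mm below, top at 172 mm, nuts to 180 mm at 73 mm from the axis.
- empty_press: The other press: of the same make and size, with nothing under its platen. Origin at the middle of its base's underside, on its screw axis; its y axis runs along its crossbeam. Base 130 x 180 mm, T-handle bar 215 to 236 mm above the counter. At least 300 mm from the other press's axis.
- empty_press_tip (a point): Centre of one black ball of the empty press's T-handle, 78 mm from its axis. It must not be moved.

How it is judged:
At the end, for the whole second after the job is handed in: the loaded press's T-handle is within 0.35 rad (20 degrees) of its stop, so the platen sits on the wooden disc within about 1 mm, and at rest; the empty press's handle end is within 20 mm of where it was (value of joint loaded_press_tbar above 6.05 rad and velocity of joint loaded_press_tbar between -0.05 and 0.05 rad/s and distance of empty_press_tip from where it was at the start of the episode below 0.02 m); the robot touches nothing.
It fails at once if the empty press's T-handle is turned (its end moved by more than 20 mm) (distance of empty_press_tip from where it was at the start of the episode above 0.02 m).
It also fails if it takes over 53 s, if anything falls off the work surface, if the arm or the gripper's body presses on something with over 40 N, if the wrist force passes 120 N, or if a joint passes its speed limit or range.

## Working session

There is one attempt and no reset: what is moved stays moved. The work goes in short steps, Python scripts to look and compute and a tool call to move; the robot and the scene stay as the last step left them, time stands still between calls to the robot, and variables do not carry over. Pictures are saved under pics/ and viewed, at most 10 in all, crops included, and the job is handed in when it is done.

Besides the shell and the picture viewer there is one more tool, called after ">>>" by a JSON object that holds its "op" and its "data", one argument or row to a line. drive_tool: Moves the arm, as the interface text tells. Its arguments: {"type":"object","properties":{"travel":{"type":"array"},"angular":{"type":"array"},"claw":{"type":"number"},"newtons":{"type":"number"}},"required":["travel","angular"]}

```bash
mkdir -p pics
cat > h.py <<'E'
import numpy as np, cv2
from bench import arm
def grab(n):
    f=arm.grab_frame(n); f['f']=210/np.tan(np.radians(f['fov_y'])/2); return f
def cloud(f):
    v,u=np.mgrid[:420,:560]; z=f['z_map']
    P=np.stack([(u-f['cx'])/f['f']*z,(v-f['cy'])/f['f']*z,z,np.ones_like(z)],-1)@np.array(f['extrinsics']).T
    P=P[...,:3]; P[z<=0]=np.nan; return P
E
python3 - <<'E'
from h import *
print(arm.state())
for n in ("scene","top"):
    f=grab(n); print(n,f['fov_y'],f['cx'],f['cy'],np.round(f['extrinsics'],3).tolist())
    cv2.imwrite(f'pics/{n}0.png',f['img'][...,::-1]); np.save(n+'0.npy',cloud(f))
    P=cloud(f); m=(P[...,2]>.205)&(P[...,2]<.255)
    k,l,s,c=cv2.connectedComponentsWithStats(m.astype(np.uint8))
    for i in range(1,k):
        if s[i,4]>30: q=P[l==i]; print(s[i],q.min(0).round(3),q.max(0).round(3),q.mean(0).round(3))
E
```

```text
{'clock': 0.0, 'joint_positions': array([-1.43109385e+00,  3.59528073e-01,  1.51145137e+00,  6.92443198e-06,
        1.27249751e+00, -1.15102443e-01]), 'joint_velocities': array([-0.00015484, -0.0010711 ,  0.00189497, -0.00067204,  0.00084178,
        0.00080208]), 'joint_efforts': array([ 3.68490291e-03, -5.27606499e+01, -2.78616232e+01,  2.35050502e-04,
        1.33022637e-02, -1.29870506e-05]), 'eef_pos': array([ 0.15113083, -0.57994137,  0.23043265]), 'orientation': array([-3.13972158e+00, -2.22979687e-04,  2.54802671e-01]), 'contact_force': array([ 0.60354679, -0.33289015,  0.1579468 ]), 'wrist_torque': array([ 0.02909818, -0.05542951,  0.0012752 ]), 'grip_force': 0.0, 'grip_width': 0.08550311964289196}
scene 54.837694163843345 282.7475366389459 217.50420925096927 [[-0.659, 0.66, -0.36, 0.885], [0.752, 0.573, -0.327, 0.295], [-0.01, -0.486, -0.874, 0.92], [0.0, 0.0, 0.0, 1.0]]
[442  55  17  22 104] [-0.012  0.062  0.206] [0.032 0.069 0.254] [0.013 0.067 0.228]
[363  92  56  32 658] [ 0.221 -0.032  0.205] [0.251 0.1   0.255] [0.241 0.037 0.235]
[197  98  48  56 534] [ 0.426 -0.252  0.205] [ 0.596 -0.197  0.241] [ 0.514 -0.222  0.232]
[317 252  96  26 850] [0.51  0.157 0.205] [0.65  0.275 0.25 ] [0.582 0.216 0.24 ]
top 46.035193712575115 284.7376279299624 214.3891741823742 [[0.001, -0.985, 0.171, 0.407], [-1.0, -0.002, -0.002, 0.009], [0.002, -0.171, -0.985, 1.065], [0.0, 0.0, 0.0, 1.0]]
[127 160  73  82 967] [0.505 0.156 0.223] [0.646 0.273 0.249] [0.575 0.215 0.24 ]
[404 191  37 102 980] [ 0.421 -0.253  0.216] [ 0.593 -0.198  0.241] [ 0.506 -0.225  0.233]
[236 403  67  11 191] [ 0.232 -0.02   0.214] [0.247 0.084 0.255] [0.241 0.033 0.241]
```

View pics/scene0.png

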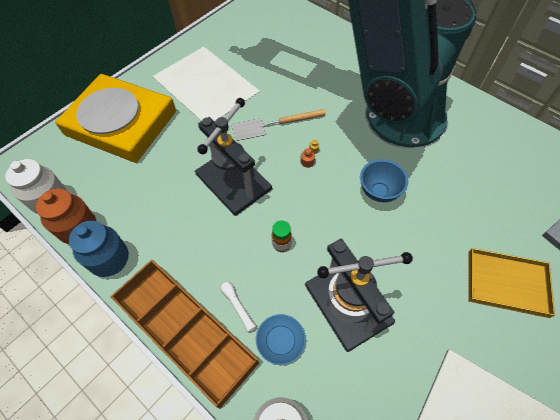

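View pics/top0.png

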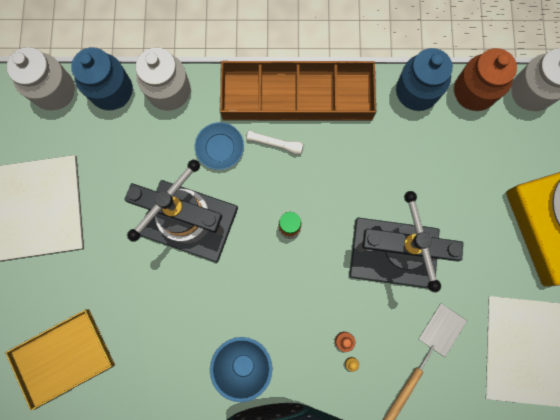

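The loaded press is the left one in the top view (pot and disc visible). Its balls are at about (194,165) and (134,236) in top, and (407,258) and (323,271) in scene. The empty press's hub is at about (421,241) in top. I'll triangulate the balls of the loaded press.

Run:
```python
from h import *
S={'scene':[(407,258),(323,271)],'top':[(134,236),(194,165)]}
R={}
for n in S:
    f=grab(n); P=cloud(f); E=np.array(f['extrinsics'])
    m=((f['img'].max(-1)<60)&(P[...,2]>.2)).astype(np.uint8)
    k,l,s,c=cv2.connectedComponentsWithStats(m)
    for j,p in enumerate(S[n]):
        ids=[i for i in range(1,k) if s[i,4]>15]; i=min(ids,key=lambda i:np.hypot(*(c[i]-p)))
        x=s[i,0]+(s[i,2]-1)/2; y=s[i,1]+(s[i,3]-1)/2
        d=E[:3,:3]@[(x-f['cx'])/f['f'],(y-f['cy'])/f['f'],1]; R[n,j]=(E[:3,3],d/np.linalg.norm(d)); print(n,s[i],c[i])
B=[]
for j in (0,1):
    A=0;b=0
    for n in S:
        o,d=R[n,j];M=np.eye(3)-np.outer(d,d);A=A+M;b=b+M@o
    x=np.linalg.solve(A,b);B.append(x);print(x.round(4),[round(float(np.linalg.norm((np.eye(3)-np.outer(R[n,j][1],R[n,j][1]))@(x-R[n,j][0]))),4) for n in S])
B=np.array(B);d=B[1]-B[0];h=B.mean(0);print('hub',h,'len',np.linalg.norm(d),'ang',np.arctan2(d[1],d[0]))
s=arm.state();p=s['eef_pos'];y=s['orientation'][2];c,q=np.cos(y),np.sin(y)
D=h-p;print('world',D,'tool',c*D[0]+q*D[1],q*D[0]-c*D[1])
```

```text
scene [402 253  10  11  83] [406.60240964 257.80722892]
scene [318 267  11  11  93] [322.82795699 272.17204301]
top [128 230  12  11 101] [133.27722772 235.13861386]
top [188 160  12  11  95] [193.64210526 164.92631579]
[0.5158 0.265  0.2306] [0.0004, 0.0004]
[0.6385 0.1667 0.2321] [0.0002, 0.0002]
hub [0.57711702 0.21582206 0.23135593] len 0.1572266391586209 ang -0.6755798871286789
world [4.25933568e-01 7.96037868e-01 6.05119083e-04] tool 0.6128101538199859 -0.6629927647819772
```

>>> {"op": "drive_tool", "data": {
  "travel": [
    [0, 0, -0.035],
    [0, 0, -0.035],
    [0, 0, -0.035],
    [0.02, -0.0216, 0],
    [0.02, -0.0216, 0],
    [0.02, -0.0216, 0],
    [0.02, -0.0216, 0],
    [0.02, -0.0216, 0],
    [0.02, -0.0216, 0],
    [0.02, -0.0216, 0]
  ],
  "angular": [
    [0, 0, 0],
    [0, 0, 0],
    [0, 0, 0],
    [0, 0, 0],
    [0, 0, 0],
    [0, 0, 0],
    [0, 0, 0],
    [0, 0, 0],
    [0, 0, 0],
    [0, 0, 0]
  ],
  "claw": 1
}}

```text
clock: 1.03
eef_pos: [0.2489, -0.3975, 0.3361]
orientation: [-3.141, -0.0, 0.255]
contact_force: [0.7, -0.1, 0.6]
grip_width: 0.0854
grip_force: 0.0
```

>>> {"op": "drive_tool", "data": {
  "travel": [
    [0.02, -0.0216, 0],
    [0.02, -0.0216, 0],
    [0.02, -0.0216, 0],
    [0.02, -0.0216, 0],
    [0.02, -0.0216, 0],
    [0.02, -0.0216, 0],
    [0.02, -0.0216, 0],
    [0.02, -0.0216, 0],
    [0.02, -0.0216, 0],
    [0.02, -0.0216, 0]
  ],
  "angular": [
    [0, 0, 0],
    [0, 0, 0],
    [0, 0, 0],
    [0, 0, 0],
    [0, 0, 0],
    [0, 0, 0],
    [0, 0, 0],
    [0, 0, 0],
    [0, 0, 0],
    [0, 0, 0]
  ]
}}

```text
clock: 1.87
eef_pos: [0.388, -0.1381, 0.3363]
orientation: [3.142, -0.0, 0.255]
contact_force: [1.0, -0.8, -0.9]
grip_width: 0.0855
grip_force: 0.0
```

>>> {"op": "drive_tool", "data": {
  "travel": [
    [0.02, -0.0216, 0],
    [0.02, -0.0216, 0],
    [0.02, -0.0216, 0],
    [0.02, -0.0216, 0],
    [0.02, -0.0216, 0],
    [0.02, -0.0216, 0],
    [0.02, -0.0216, 0],
    [0.02, -0.0216, 0],
    [0.02, -0.0216, 0],
    [0.02, -0.0216, 0]
  ],
  "angular": [
    [0, 0, 0],
    [0, 0, 0],
    [0, 0, 0],
    [0, 0, 0],
    [0, 0, 0],
    [0, 0, 0],
    [0, 0, 0],
    [0, 0, 0],
    [0, 0, 0],
    [0, 0, 0]
  ]
}}

```text
clock: 2.7
eef_pos: [0.5271, 0.1213, 0.3362]
orientation: [-3.142, 0.0, 0.255]
contact_force: [-0.5, -0.2, 0.3]
grip_width: 0.0851
grip_force: 0.0
```

>>> {"op": "drive_tool", "data": {
  "travel": [
    [0.02, -0.0216, 0],
    [0.02, -0.0216, 0],
    [0.02, -0.0216, 0],
    [0.007, -0.007, 0],
    [0, 0, 0],
    [0, 0, 0],
    [0, 0, 0],
    [0, 0, 0],
    [0, 0, 0],
    [0, 0, 0]
  ],
  "angular": [
    [0, 0, -7],
    [0, 0, 0],
    [0, 0, 0],
    [0, 0, 0],
    [0, 0, -7],
    [0, 0, -7],
    [0, 0, -7],
    [0, 0, -7],
    [0, 0, -7],
    [0, 0, -7]
  ]
}}

```text
clock: 3.53
eef_pos: [0.5656, 0.2093, 0.3361]
orientation: [-3.141, 0.001, 1.116]
contact_force: [0.1, 0.9, 0.5]
grip_width: 0.0854
grip_force: 0.0
```

>>> {"op": "drive_tool", "data": {
  "travel": [
    [0, 0, 0],
    [0, 0, 0],
    [0, 0, 0],
    [0, 0, 0],
    [0, 0, 0],
    [0, 0, 0],
    [0, 0, 0],
    [0, 0, 0],
    [0, 0, 0],
    [0, 0, 0]
  ],
  "angular": [
    [0, 0, -7],
    [0, 0, -7],
    [0, 0, -7],
    [0, 0, -7],
    [0, 0, -7],
    [0, 0, -7],
    [0, 0, -7],
    [0, 0, -7],
    [0, 0, -7],
    [0, 0, -7]
  ]
}}

```text
clock: 4.37
eef_pos: [0.5656, 0.2092, 0.3361]
orientation: [-3.141, -0.0, 2.338]
contact_force: [-1.1, 0.2, 0.4]
grip_width: 0.0852
grip_force: 0.0
```

```bash
cat > g.py <<'E'
from h import *
h=np.array([.577,.216,.2314])
s=arm.state();p=s['eef_pos'];o=s['orientation'];y=o[2];c,q=np.cos(y),np.sin(y)
D=h-p;print(s['clock'],p,o,s['joint_positions'].round(3),'tool',c*D[0]+q*D[1],q*D[0]-c*D[1],'z',p[2],s['contact_force'],s['grip_width'])
E
python3 g.py
```

```text
4.3667 [0.5655888  0.2092023  0.33613997] [-3.14085189e+00 -1.80372944e-04  2.33756462e+00] [ 0.24   0.29   1.353 -0.     1.499 -0.527] tool -0.003021814758399081 0.01293416851464976 z 0.3361399732907213 [-1.13130781  0.23814243  0.41727833] 0.08522806884668578
```

>>> {"op": "drive_tool", "data": {
  "travel": [
    [-0.003, 0.013, 0],
    [0, 0, 0],
    [0, 0, 0.025],
    [0, 0, 0.025],
    [0, 0, 0.025],
    [0, 0, 0.025],
    [0, 0, 0.024],
    [0, 0, 0]
  ],
  "angular": [
    [0, 0, 0],
    [0, 0, -7],
    [0, 0, 0],
    [0, 0, 0],
    [0, 0, 0],
    [0, 0, 0],
    [0, 0, 0],
    [0, 0, 0]
  ]
}}

```text
clock: 5.03
eef_pos: [0.5737, 0.2151, 0.2072]
orientation: [-3.134, -0.006, 2.454]
contact_force: [-0.7, -0.3, -0.1]
grip_width: 0.0853
grip_force: 0.0
```

>>> {"op": "drive_tool", "data": {
  "travel": [
    [0, 0, 0],
    [0, 0, 0],
    [0, 0, 0],
    [0, 0, 0],
    [0, 0, 0],
    [0, 0, 0],
    [0, 0, 0],
    [0, 0, 0]
  ],
  "angular": [
    [0, 0, 0],
    [0, 0, 0],
    [0, 0, 0],
    [0, 0, 0],
    [0, 0, 0],
    [0, 0, 0],
    [0, 0, 0],
    [0, 0, 0]
  ],
  "claw": 0,
  "newtons": 40
}}

```text
clock: 5.7
eef_pos: [0.5777, 0.216, 0.2141]
orientation: [3.141, 0.002, 2.454]
contact_force: [-2.3, -2.9, 5.8]
grip_width: 0.0269
grip_force: 39.2
```

```bash
python3 g.py
```

```text
5.7 [0.57769534 0.21599554 0.21413769] [3.14122676e+00 1.65651402e-03 2.45404140e+00] [ 2.470e-01  3.970e-01  1.494e+00 -1.000e-03  1.249e+00 -6.360e-01] tool 0.0005401891736340041 -0.000437849808825552 z 0.21413768672821096 [-2.33354468 -2.86073125  5.79632147] 0.026922875440939784
```

>>> {"op": "drive_tool", "data": {
  "travel": [
    [0, 0, 0.0004],
    [0, 0, 0.0004],
    [0, 0, 0.0004],
    [0, 0, 0.0004],
    [0, 0, 0.0004],
    [0, 0, 0.0004],
    [0, 0, 0.0004],
    [0, 0, 0.0004]
  ],
  "angular": [
    [0, 0, 4],
    [0, 0, 7],
    [0, 0, 7],
    [0, 0, 7],
    [0, 0, 7],
    [0, 0, 7],
    [0, 0, 7],
    [0, 0, 7]
  ]
}}

```text
clock: 6.37
eef_pos: [0.5782, 0.2163, 0.2112]
orientation: [3.139, 0.0, 1.523]
contact_force: [-1.6, -2.9, 5.9]
grip_width: 0.0266
grip_force: 39.2
```

```bash
python3 g.py
python3 - <<'E'
from h import *
f=grab('scene'); cv2.imwrite('pics/s1.png',cv2.resize(f['img'][150:360,250:530,::-1],None,fx=2.5,fy=2.5))
E
```

```text
6.3667 [0.57819368 0.21626153 0.21119264] [3.13893577e+00 1.41874622e-04 1.52311863e+00] [ 2.470e-01  4.000e-01  1.498e+00 -1.000e-03  1.241e+00  2.950e-01] tool -0.00031812155215082407 -0.0011798630157442364 z 0.21119263896491125 [-1.63095962 -2.94746063  5.90190556] 0.026607410307693938
```

View pics/s1.png

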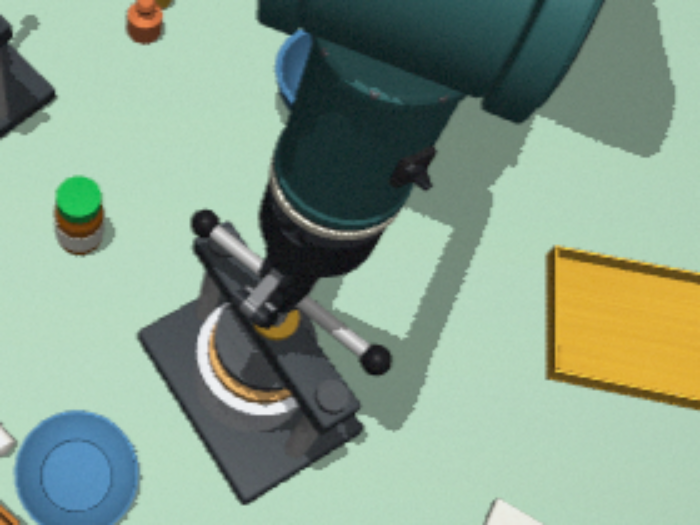

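The bar turns with the hub: its balls are now at crop (205,222) and (375,360). I'll keep winding.

>>> {"op": "drive_tool", "data": {
  "travel": [
    [0, 0, 0.0004],
    [0, 0, 0.0004],
    [0, 0, 0.0004],
    [0, 0, 0.0004],
    [0, 0, 0.0004],
    [0, 0, 0.0004],
    [0, 0, 0.0004],
    [0, 0, 0.0004],
    [0, 0, 0.0004],
    [0, 0, 0.0004]
  ],
  "angular": [
    [0, 0, 7],
    [0, 0, 7],
    [0, 0, 7],
    [0, 0, 7],
    [0, 0, 7],
    [0, 0, 7],
    [0, 0, 7],
    [0, 0, 7],
    [0, 0, 7],
    [0, 0, 7]
  ]
}}

```text
clock: 7.25
eef_pos: [0.5788, 0.2159, 0.2073]
orientation: [3.14, -0.003, 0.301]
contact_force: [0.2, -3.9, 6.4]
grip_width: 0.027
grip_force: 39.3
```

>>> {"op": "drive_tool", "data": {
  "travel": [
    [0, 0, 0.0004],
    [0, 0, 0.0004],
    [0, 0, 0.0004],
    [0, 0, 0.0004],
    [0, 0, 0.0004],
    [0, 0, 0.0004],
    [0, 0, 0.0004],
    [0, 0, 0.0004],
    [0, 0, 0.0004],
    [0, 0, 0]
  ],
  "angular": [
    [0, 0, 7],
    [0, 0, 7],
    [0, 0, 7],
    [0, 0, 7],
    [0, 0, 7],
    [0, 0, 7],
    [0, 0, 7],
    [0, 0, 7],
    [0, 0, 7],
    [0, 0, 0]
  ]
}}

```text
clock: 8.08
eef_pos: [0.5786, 0.2152, 0.2038]
orientation: [-3.141, -0.004, -0.799]
contact_force: [-0.5, -5.6, 8.0]
grip_width: 0.0269
grip_force: 39.5
```

>>> {"op": "drive_tool", "data": {
  "travel": [
    [0, 0, 0],
    [0, 0, 0],
    [0, 0, 0],
    [0, 0, 0],
    [0, 0, 0],
    [0, 0, 0]
  ],
  "angular": [
    [0, 0, 0],
    [0, 0, 0],
    [0, 0, 0],
    [0, 0, 0],
    [0, 0, 0],
    [0, 0, 0]
  ],
  "claw": 1
}}

```text
clock: 8.58
eef_pos: [0.5773, 0.2167, 0.2014]
orientation: [3.142, 0.0, -0.792]
contact_force: [-0.5, -0.6, 0.2]
grip_width: 0.0854
grip_force: 0.0
```

>>> {"op": "drive_tool", "data": {
  "travel": [
    [0, 0, -0.03],
    [0, 0, -0.03],
    [0, 0, 0],
    [0, 0, 0],
    [0, 0, 0],
    [0, 0, 0],
    [0, 0, 0],
    [0, 0, 0],
    [0, 0, 0],
    [0, 0, 0]
  ],
  "angular": [
    [0, 0, 0],
    [0, 0, 0],
    [0, 0, -7],
    [0, 0, -7],
    [0, 0, -7],
    [0, 0, -7],
    [0, 0, -7],
    [0, 0, -7],
    [0, 0, -7],
    [0, 0, -7]
  ]
}}

```text
clock: 9.42
eef_pos: [0.5773, 0.2167, 0.2614]
orientation: [-3.141, 0.0, 0.191]
contact_force: [0.6, -0.4, -0.3]
grip_width: 0.0856
grip_force: 0.0
```

```bash
python3 g.py
python3 - <<'E'
from h import *
f=grab('scene'); cv2.imwrite('pics/s2.png',cv2.resize(f['img'][150:360,250:530,::-1],None,fx=2.5,fy=2.5))
E
```

```text
9.4167 [0.57730871 0.21665774 0.26139191] [-3.14141825e+00  2.55403376e-04  1.91213593e-01] [0.247 0.359 1.434 0.    1.35  1.626] tool -0.00042809282973973724 0.0005870856884783262 z 0.2613919135592046 [ 0.57790386 -0.36201764 -0.28897908] 0.0855896575337448
```

View pics/s2.png

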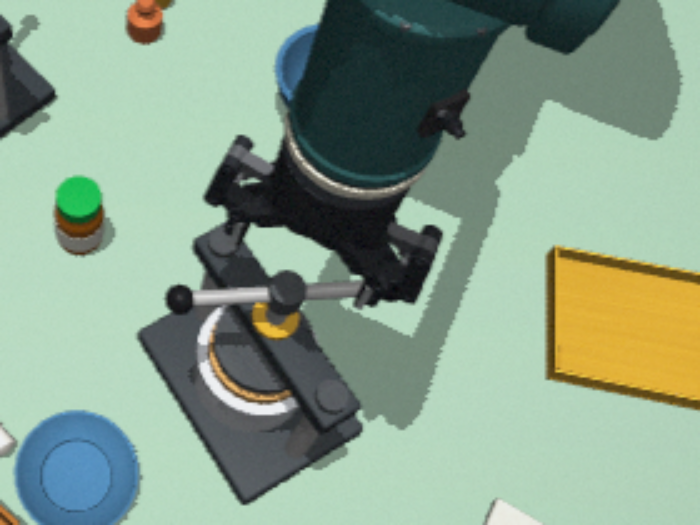

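The bar has come round by half a turn: ball at crop (180,298), hub at (288,285). The hub is free of the gripper. I'll turn the wrist back and regrip.

>>> {"op": "drive_tool", "data": {
  "travel": [
    [0, 0, 0],
    [0, 0, 0],
    [0, 0, 0],
    [0, 0, 0],
    [0, 0, 0],
    [0, 0, 0],
    [0, 0, 0],
    [0, 0, 0],
    [0, 0, 0],
    [0, 0, 0]
  ],
  "angular": [
    [0, 0, -7],
    [0, 0, -7],
    [0, 0, -7],
    [0, 0, -7],
    [0, 0, -7],
    [0, 0, -7],
    [0, 0, -7],
    [0, 0, -7],
    [0, 0, -7],
    [0, 0, -7]
  ]
}}

```text
clock: 10.3
eef_pos: [0.5773, 0.2166, 0.2614]
orientation: [-3.141, -0.0, 1.41]
contact_force: [-0.7, 0.3, -0.5]
grip_width: 0.0855
grip_force: 0.0
```

>>> {"op": "drive_tool", "data": {
  "travel": [
    [0, 0, 0],
    [0, 0, 0],
    [0, 0, 0],
    [0, 0, 0],
    [0, 0, 0],
    [0, 0, 0],
    [0, 0, 0.02],
    [0, 0, 0.02],
    [0, 0, 0.02],
    [0, 0, 0]
  ],
  "angular": [
    [0, 0, -7],
    [0, 0, -7],
    [0, 0, -7],
    [0, 0, -7],
    [0, 0, -7],
    [0, 0, -7],
    [0, 0, 0],
    [0, 0, 0],
    [0, 0, 0],
    [0, 0, 0]
  ]
}}

```text
clock: 11.13
eef_pos: [0.5746, 0.2159, 0.1975]
orientation: [-3.135, -0.002, 2.137]
contact_force: [-1.0, -0.5, -0.8]
grip_width: 0.0852
grip_force: 0.0
```

>>> {"op": "drive_tool", "data": {
  "travel": [
    [0, 0, 0],
    [0, 0, 0],
    [0, 0, 0],
    [0, 0, 0],
    [0, 0, 0],
    [0, 0, 0],
    [0, 0, 0],
    [0, 0, 0]
  ],
  "angular": [
    [0, 0, 0],
    [0, 0, 0],
    [0, 0, 0],
    [0, 0, 0],
    [0, 0, 0],
    [0, 0, 0],
    [0, 0, 0],
    [0, 0, 0]
  ],
  "claw": 0,
  "newtons": 40
}}

```text
clock: 11.8
eef_pos: [0.5776, 0.2164, 0.2029]
orientation: [3.141, 0.001, 2.14]
contact_force: [-2.3, -1.6, 4.7]
grip_width: 0.0265
grip_force: 39.1
```

>>> {"op": "drive_tool", "data": {
  "travel": [
    [0, 0, 0.0004],
    [0, 0, 0.0004],
    [0, 0, 0.0004],
    [0, 0, 0.0004],
    [0, 0, 0.0004],
    [0, 0, 0.0004],
    [0, 0, 0.0004],
    [0, 0, 0.0004],
    [0, 0, 0.0004],
    [0, 0, 0.0004]
  ],
  "angular": [
    [0, 0, 7],
    [0, 0, 7],
    [0, 0, 7],
    [0, 0, 7],
    [0, 0, 7],
    [0, 0, 7],
    [0, 0, 7],
    [0, 0, 7],
    [0, 0, 7],
    [0, 0, 7]
  ]
}}

```text
clock: 12.63
eef_pos: [0.5787, 0.2165, 0.1991]
orientation: [3.139, -0.002, 0.912]
contact_force: [0.5, -1.1, 3.4]
grip_width: 0.0272
grip_force: 39.1
```

```bash
python3 g.py; python3 -c "
from bench import arm;s=arm.state();print(s['wrist_torque'],s['joint_efforts'])"
```

```text
12.6333 [0.57873708 0.21645388 0.19908183] [ 3.13900994e+00 -2.08454366e-03  9.11971115e-01] [ 2.470e-01  4.120e-01  1.511e+00 -1.000e-03  1.216e+00  9.060e-01] tool -0.0014223063918042407 -0.0010956728538575105 z 0.19908182527990692 [ 0.48764127 -1.09021232  3.42678732] 0.0272056822232641
[-0.17680016 -0.12732701  0.09533994] [  1.13573894 -53.28417778 -25.36550045   0.62584268   0.18053776
  -1.85470439]
```

>>> {"op": "drive_tool", "data": {
  "travel": [
    [0, 0, 0.0004],
    [0, 0, 0.0004],
    [0, 0, 0.0004],
    [0, 0, 0.0004],
    [0, 0, 0.0004]
  ],
  "angular": [
    [0, 0, 7],
    [0, 0, 7],
    [0, 0, 7],
    [0, 0, 7],
    [0, 0, 7]
  ]
}}

```text
clock: 13.05
eef_pos: [0.5791, 0.2159, 0.1971]
orientation: [3.14, -0.004, 0.301]
contact_force: [1.8, -3.3, 3.3]
grip_width: 0.0268
grip_force: 39.2
```

```bash
cat > t.py <<'E'
from bench import arm;s=arm.state();print(s['wrist_torque'],s['contact_force'],s['joint_positions'][5],s['orientation'],s['joint_efforts'][5])
E
python3 t.py
```

```text
[-0.50882763 -0.25196848 -0.00477945] [ 1.79320377 -3.25362043  3.34649001] 1.516540776390383 [ 3.1396805  -0.00360725  0.30112447] -1.8521514907479286
```

>>> {"op": "drive_tool", "data": {
  "travel": [
    [0, 0, 0.0004],
    [0, 0, 0.0004],
    [0, 0, 0.0004],
    [0, 0, 0.0004],
    [0, 0, 0.0004]
  ],
  "angular": [
    [0, 0, 7],
    [0, 0, 7],
    [0, 0, 7],
    [0, 0, 7],
    [0, 0, 7]
  ]
}}

```text
clock: 13.47
eef_pos: [0.5791, 0.2154, 0.1952]
orientation: [3.141, -0.004, -0.31]
contact_force: [1.2, -5.0, 4.5]
grip_width: 0.027
grip_force: 39.3
```

```bash
python3 t.py
```

```text
[-0.87694869 -0.10873135  0.08749209] [ 1.23248445 -4.96830625  4.53700934] 2.1274323540892355 [ 3.14104862 -0.00423938 -0.30969963] -1.853511817753315
```

>>> {"op": "drive_tool", "data": {
  "travel": [
    [0, 0, 0.0004],
    [0, 0, 0.0004],
    [0, 0, 0.0004],
    [0, 0, 0.0004],
    [0, 0, 0.0004],
    [0, 0, 0.0004],
    [0, 0, 0]
  ],
  "angular": [
    [0, 0, 7],
    [0, 0, 7],
    [0, 0, 7],
    [0, 0, 7],
    [0, 0, 7],
    [0, 0, 6],
    [0, 0, 0]
  ]
}}

```text
clock: 14.05
eef_pos: [0.5784, 0.2154, 0.1934]
orientation: [-3.14, -0.003, -1.024]
contact_force: [-1.0, -5.5, 9.9]
grip_width: 0.0267
grip_force: 40.9
```

```bash
python3 t.py
```

```text
[-0.78508776  0.2621726   0.42248865] [-1.03126052 -5.53142428  9.94948101] 2.8417412528837156 [-3.14009384e+00 -3.03493681e-03 -1.02382009e+00] 1.8635336682200432
```

>>> {"op": "drive_tool", "data": {
  "travel": [
    [0, 0, 0],
    [0, 0, 0],
    [0, 0, 0],
    [0, 0, 0],
    [0, 0, 0],
    [0, 0, 0],
    [0, 0, -0.03],
    [0, 0, -0.03],
    [0, 0, -0.03],
    [0, 0, -0.03]
  ],
  "angular": [
    [0, 0, 0],
    [0, 0, 0],
    [0, 0, 0],
    [0, 0, 0],
    [0, 0, 0],
    [0, 0, 0],
    [0, 0, 0],
    [0, 0, 0],
    [0, 0, 0],
    [0, 0, 0]
  ],
  "claw": 1
}}

```text
clock: 14.88
eef_pos: [0.5771, 0.2166, 0.3122]
orientation: [3.141, 0.0, -1.019]
contact_force: [0.7, 0.8, 1.0]
grip_width: 0.0853
grip_force: 0.0
```

```bash
python3 t.py
python3 - <<'E'
from h import *
f=grab('scene'); cv2.imwrite('pics/s3.png',cv2.resize(f['img'][150:360,250:530,::-1],None,fx=2.5,fy=2.5))
E
```

```text
[ 0.00491505 -0.03055923 -0.04296432] [0.66913238 0.80040223 0.99451089] 2.8368788746173457 [ 3.14096980e+00  3.94146214e-04 -1.01918906e+00] -1.039602537389328e-06
```

View pics/s3.png

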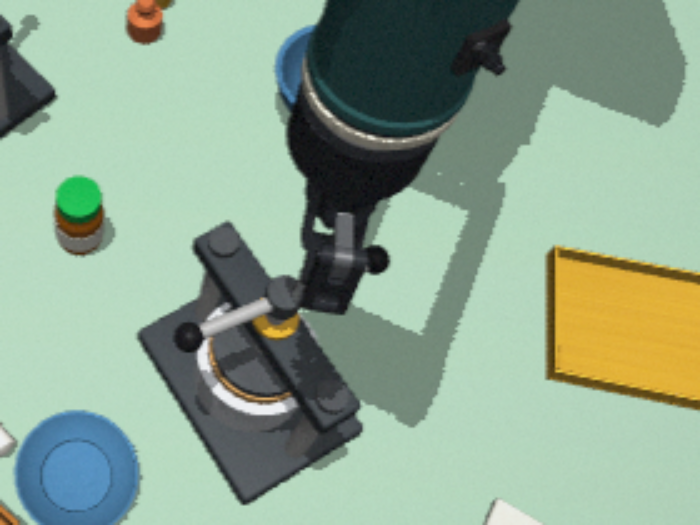

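The handle now shows balls at crop (188,337) and (377,260). The torque had risen to about 0.4 N m, which suggests the stop. I'll check the bar's angle and height.

Run:
```python
from h import *
S={'scene':[(401,254),(325,285)],'top':[(0,0),(0,0)]}
for n in S:
    f=grab(n); P=cloud(f); E=np.array(f['extrinsics'])
    d=np.hypot(P[...,0]-.577,P[...,1]-.216)
    m=((f['img'].max(-1)<70)&(P[...,2]>.195)&(P[...,2]<.235)&(d>.06)&(d<.1)).astype(np.uint8)
    k,l,s,c=cv2.connectedComponentsWithStats(m)
    for i in range(1,k):
        if s[i,4]<25: continue
        x=s[i,0]+(s[i,2]-1)/2; y=s[i,1]+(s[i,3]-1)/2
        r=E[:3,:3]@[(x-f['cx'])/f['f'],(y-f['cy'])/f['f'],1]
        for z in (.213,.2155,.22):
            q=E[:3,3]+r*(z-E[2,3])/r[2]; print(n,s[i],z,q.round(4),'ang',np.arctan2(q[1]-.216,q[0]-.577).round(3),'r',np.hypot(q[1]-.216,q[0]-.577).round(4))
        print('ztop',np.nanpercentile(P[l==i][:,2],90))
```

```text
scene [397 248   9  12  74] 0.213 [0.5051 0.2517 0.213 ] ang 2.681 r 0.0803
scene [397 248   9  12  74] 0.2155 [0.5064 0.2518 0.2155] ang 2.672 r 0.0791
scene [397 248   9  12  74] 0.22 [0.5088 0.2521 0.22  ] ang 2.655 r 0.0771
ztop 0.225790373040369
scene [319 279  13  12 111] 0.213 [0.6482 0.1812 0.213 ] ang -0.454 r 0.0792
scene [319 279  13  12 111] 0.2155 [0.649  0.1816 0.2155] ang -0.445 r 0.0798
scene [319 279  13  12 111] 0.22 [0.6505 0.1824 0.22  ] ang -0.429 r 0.0809
ztop 0.22549945913813763
top [182 158  11  11  87] 0.213 [0.6475 0.1818 0.213 ] ang -0.452 r 0.0784
top [182 158  11  11  87] 0.2155 [0.6468 0.1812 0.2155] ang -0.462 r 0.078
top [182 158  11  11  87] 0.22 [0.6456 0.1803 0.22  ] ang -0.48 r 0.0773
ztop 0.22605102243146785
top [142 236  10  12  85] 0.213 [0.5069 0.2469 0.213 ] ang 2.726 r 0.0766
top [142 236  10  12  85] 0.2155 [0.5067 0.2462 0.2155] ang 2.736 r 0.0766
top [142 236  10  12  85] 0.22 [0.5061 0.2449 0.22  ] ang 2.754 r 0.0766
ztop 0.2250581882083639
```

```bash
python3 -c "
from bench import arm;print(arm.state()['joint_velocities'].round(4));print(arm.finish_job())"
```

```text
[-0.001   0.0366  0.0715  0.0002 -0.0187 -0.0005]
the job is handed in; nothing more can be done
None
```

I wound the loaded press's T-handle clockwise about 6.06 rad until it stopped, released it and handed the job in at about 15 s. The bar ended at about 215 mm, its stop height, the wrist torque rose to 0.42 N m against the stop, and I never went near the empty press's handle; no judging result came back.

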